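# Press a connector's locking cover to its first click

### The arm

A 6-joint arm with a two-finger parallel gripper is mounted at the origin on a cart in front of the work surface, level with it; the furniture and walls round the work are solid. World frame = base frame: x ahead of the robot, y to its left, z up, the work surface at z = 0. Lengths are in mm, angles in rad, forces in N, time in s.
With the tool pointing down it reaches from about 275 to 850 mm from the base axis. Payload 19 kg.
Tool frame: the origin (TCP) lies at the very end of the fingers, on their centre line; the grasp point (between the pads) lies 19 mm behind it; z points along the fingers, y is the line along which they close (so a half turn about z gives the same grasp; the last joint's range is limited). The gripper opens to 85 mm and grips with 20 to 120 N. Pads are 22 mm wide; open, the fingers measure 114 mm over their backs; the gripper's body (76 mm by 85 mm) begins 54 mm behind the grasp point. The pads swing forward as they close: fully open they stand 13 mm farther back than shut.
Start: joints at [1.2, 0.15, 1.437, -0, 1.554, -0.134], TCP at [134.897, 558.921, 231.267] pointing down, gripper open.
Joint ranges: [-2.8, 2.8], [-0.68, 2.1], [0.12, 2.68], [-1.39, 4.53], [0.16, 2.79], [-2.81, 2.81]. Speed limits (rad/s): [1.89, 1.89, 2.22, 3.01, 3.01, 3.01].

### API

Orientations are given as [roll, pitch, yaw] about the fixed x, y, z axes, in that order (R = Rz(yaw) Ry(pitch) Rx(roll)).
In Python, from rig import robot gives the robot as it stands.
- The arm moves only by the tool run_rows, called after "Request:" as a command line: name --argument value ..., lists and objects as JSON in quotes. Schema: {"type":"object","properties":{"moves":{"type":"array","items":{"type":"array","items":{"type":"array","items":{"type":"number"},"minItems":7,"maxItems":7},"minItems":1,"maxItems":12},"minItems":1,"maxItems":1},"only":{"type":"string"},"quiet":{"type":"boolean"},"lines":{"type":"string"}},"required":["moves"],"additionalProperties":false}. moves is a list that holds a single list of rows (three levels of brackets), with 1 to 12 rows, each of 7 numbers: the finger opening in mm, then dx, dy, dz in mm, then a rotation vector rx, ry, rz in rad; each row is the pose to reach, as a shift and turn from the pose commanded when the call began, along the tool's axes at that moment; what a row does not reach only later rows make up. A row lasts 1/12 s, in which the tool goes at most 41.7 mm and 0.125 rad, less where a joint would pass 70% of its speed; a pose out of reach is approached as far as the arm can. The fingers move at their own pace and stop on an object; the grip force is fixed at half the most. Time passes only in rows, so rows that do not move let the fingers close. The tool returns the time, the measured TCP pose, the force, the opening and the grip force at its end. only (a regular expression) keeps the lines of the reply that match it, lines (a string "A,B") keeps lines A to B, and quiet returns only ok. Input that does not fit is refused with a message, and nothing moves.
- robot.state(): the state, without advancing time (a new reading comes with each control period).
- robot.camera(name): name is "side" or "top" or "wrist"; returns a dict with "pixels" (480x640x3 uint8, blue, green, red), "K" (3x3 intrinsics, pixels), "extrinsics" (4x4, takes a point from world to camera coordinates); the wrist camera has in their place "T_tool_cam" (4x4, takes a point from camera to tool coordinates, whose origin is the TCP and whose axes are the flange's). Camera axes: x right, y down, z forward; pixel columns grow to the right and rows downward; lengths in mm; the calibration is good to about 2 mm. The wrist camera is an equidistant fisheye: a pixel r from the principal point sees the ray r / f radians off the axis. A picture is of the moment at which its call begins: read the wrist's pose just before it. There is no depth.
- robot.sign_off(): hands the job in; it is judged then, once.
The state is a dict: "t": time; "joint_pos": joint angles; "qd": joint speeds; "joint_torque": joint torques, N m; "tool_pos": TCP position; "eef_rot": TCP orientation; "contact_force": force on the tool from outside, world axes, zero at the start; "torque": the same for the moment, N m; "gripper_width": finger opening in mm; "grasp_force": force on a finger pad.
Only numpy, scipy, OpenCV 4.12 (cv2) and the standard library are available. Lean on these libraries where they do the work, as an engineer would, in place of code of your own. Each camera call takes 0.05 s, during which the arm holds its last target. There are 200 camera calls.

### The job

Set the black connector with the orange locking cover into the cradle of the blue hand press, lying flat and lengthwise between the two noses, and let go of it. Then squeeze the press's two red handles gently together until the cover's resistance peaks and gives (its first click), stop there, since squeezing on would force the cover into its final lock, and let the handles spring open, leaving the connector in the cradle. Leave the other things on the bench where they are.

Things in the scene. Friction and masses are not known exactly. Their poses are not given: they have to be found in the camera images.
- press: Blue hand press fixed to the bench, base plate 185 x 112 x 6 mm. Origin on the bench under the middle of its cradle; x points from the red handles to the hinges (80 mm from the cradle, tops 66 mm high, 24 mm either side of the middle), y from the right handle to the left, z up. The handle bars pass the cradle at y = +-44 mm, tops 52 mm high.
- press_cradle (a point): Middle of the cradle's top, 25 mm high, 36 mm long in y; axes as the press. Fences 33 mm apart in x rise to 30 mm. Round noses (12 mm thick, centre 40 mm high, at x = 0) face the part from both y sides: with handles open the left tip is at y = +32 mm, the right one, a brass screw, somewhere from -32 to -25 mm (not known). A connector with its middle at y = +3.5 mm fits between.
- handle_left: Left handle (+y side), a steel lever with a red grip. Origin at its hinge, 40 mm high, z up; turns about the vertical. Grips stand 192 mm and noses 80 mm from the hinges: grips move 2.4 times as far. Springs hold the handles open: 2 to 3 N on each grip closes them until the connector is met. Each turns by itself, and the connector slides along y with them.
- handle_right: Right handle (-y side), the mirror image, carrying the brass pressure screw, whose setting is unknown and does not change.
- grip_left (a point): Outer face of the left red grip, 40 mm high, 192 mm from the hinge (grip z = 26 to 54 mm, 10 mm thick, 74 mm long). With the handles open the outer faces are 68 mm apart; the click comes at some 27 to 46 mm, depending on the screw.
- grip_right (a point): outer face of the right red grip, the mirror image
- connector: Loose connector: 50 mm long (y), 30 mm wide (x), 30 mm tall, about 0.1 kg. Origin at the centre of its underside, z up. Black housing from y = -25 to +3 mm (grasp it here, across x), a bare grey spigot, and an orange locking cover from y = +12 to +25 mm that slides along -y onto the spigot. Either end may face either nose.
- cover (a joint): How far the orange cover is pushed on, m: 0 as found (9 mm gap), at most 0.007 (final lock). Resistance peaks at about 15 N near 0.0015 (grips then take some 9 N each, 2 to 3 of it from the springs), then drops to nothing by about 0.003 (the click); the cover snaps on by itself and rests at 0.0045. Beyond, resistance climbs again, at 0.005 nearly to the peak. Short of the click it springs back.
- tape_measure: yellow tape measure standing on the bench, 38 x 79 x 62 mm, origin under its middle; bystander
- bearing: steel ball bearing lying flat, 47 mm across, 14 mm thick, origin under its middle; bystander
- bit_case: closed red bit case, 76 x 119 x 48 mm, origin under its middle; bystander
- cutters: side cutters with black grips lying flat, 173 x 50 x 13 mm, origin under their middle; bystander
- torch: grey torch standing upright, 39 mm across, 124 mm tall, origin under its middle; bystander
- bolt: grey bolt standing on its head, 19 mm across, 51 mm tall, origin under its middle; bystander

How it is judged (in metres and radians):
On the way, in this order (a step that is already met when the one before it is completed fails the run):
1. the connector lies in the cradle, lengthwise between the noses, let go, its cover not yet pushed on (horizontal distance between connector and press_cradle below 0.01 m and z of connector in the frame of press_cradle between -0.003 and 0.003 m and angle between the y axis of connector and the y axis of press, either way round below 0.15 rad and angle between connector's own z axis and vertical below 0.1 rad and contact force between the fingers and connector below 0.1 N and value of joint cover below 0.001 m), for 0.2 s.
2. the cover has clicked while both handles were squeezed by the fingers (value of joint cover above 0.0036 m and contact force between the fingers and handle_left above 0.5 N and contact force between the fingers and handle_right above 0.5 N and horizontal distance between connector and press_cradle below 0.016 m), for 0.05 s.
At the end, for the whole second after the job is handed in: The cover rests at its first click (pushed on 4 to 5 mm), and the connector lies at rest flat in the cradle (within 3 mm of its height), within 16 mm of its middle and within 0.15 rad of lengthwise between the noses (value of joint cover between 0.004 and 0.005 m and horizontal distance between connector and press_cradle below 0.016 m and z of connector in the frame of press_cradle between -0.003 and 0.003 m and angle between the y axis of connector and the y axis of press, either way round below 0.15 rad and angle between connector's own z axis and vertical below 0.1 rad and linear speed of connector below 0.01 m/s); the robot touches nothing.
It fails at once if the cover is squeezed on past its click (more than 5 mm) (value of joint cover above 0.005 m).
It fails at once if a handle is squeezed with more than 25 N (contact force between the fingers and handle_left above 25 N or contact force between the fingers and handle_right above 25 N).
It fails at once if a bystander is moved by more than 25 mm (distance of any of tape_measure, bearing, bit_case, cutters, torch, bolt from where it was at the start of the episode above 0.025 m).
It also fails if it takes over 64 s, if anything falls off the work surface, if the arm or the gripper's body presses on something with over 40 N, if the wrist force passes 120 N, or if a joint passes its speed limit or range.

## Working session

There is one attempt and no reset: what is moved stays moved. The work goes in short steps, Python scripts to look and compute and a tool call to move; the robot and the scene stay as the last step left them, time stands still between calls to the robot, and variables do not carry over. Pictures are saved under pics/ and viewed, at most 10 in all, crops included, and the job is handed in when it is done.

```bash
ls; mkdir -p pics
```

Create h.py:
```python
import numpy as np, cv2
from rig import robot
from scipy.spatial.transform import Rotation as Rn
def ray(c,u,v):
    K=np.array(c["K"]);E=np.array(c["extrinsics"]);R=E[:3,:3];o=-R.T@E[:3,3]
    return o,R.T@np.linalg.inv(K)@np.array([u,v,1.])
def onz(c,u,v,z):
    o,d=ray(c,u,v);return (o+d*(z-o[2])/d[2]).round(1)
def proj(c,p):
    E=np.array(c["extrinsics"]);q=np.array(c["K"])@(E[:3,:3]@np.array(p)+E[:3,3]);return (q[:2]/q[2]).round(1)
```

Run:
```python
from h import *
for n in("top","side"):
    c=robot.camera(n);cv2.imwrite(f"pics/{n}0.png",c["pixels"]);o,d=ray(c,320,240);print(n,o.round(),d.round(2),np.array(c["K"]).round(1).tolist())
print(robot.state())
```

```text
pics
rig.py
top [ 308.  -79. 1448.] [ 0.2   0.01 -0.98] [[594.9, 0.0, 320.1], [0.0, 594.9, 240.5], [0.0, 0.0, 1.0]]
side [ 144. -899.  755.] [ 0.37  0.7  -0.6 ] [[531.1, 0.0, 316.6], [0.0, 531.1, 239.6], [0.0, 0.0, 1.0]]
{'t': 0.1, 'joint_pos': array([ 1.20000453e+00,  1.50917859e-01,  1.43795015e+00, -2.93543598e-05,
        1.55378970e+00, -1.33978864e-01]), 'qd': array([ 0.00088111, -0.00079476, -0.00148878,  0.00083528,  0.00060438,
        0.00229086]), 'joint_torque': array([ 3.58164092e-03, -7.14386487e+01, -5.71794176e+01, -4.11455867e-04,
        7.05862942e-03,  1.09813921e-04]), 'tool_pos': array([134.83513169, 558.74263996, 230.75453109]), 'eef_rot': array([-3.14053322e+00, -1.13181707e-04,  2.90478018e+00]), 'contact_force': array([ 0.70852554, -0.35311615, -0.51608303]), 'torque': array([0.05193907, 0.01100931, 0.02889741]), 'grasp_force': 0.0, 'gripper_width': 85.34154640653531}
```

View pics/top0.png

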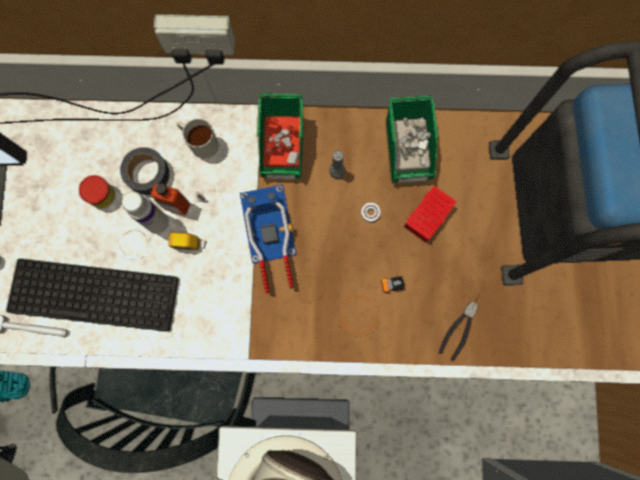

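View pics/side0.png

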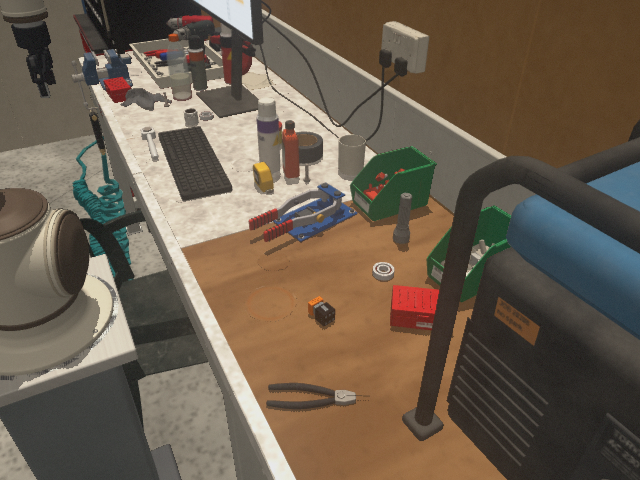

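Top view: the connector is at about (393,284) with its orange cover on the left. The press is at about (268,225) with its red grips at (264,277) and (292,277). The side view shows the same layout with nothing in the way.

Run:
```python
from h import *
t=robot.camera("top");s=robot.camera("side")
def crop(c,x,y,w,h,k):return cv2.resize(c["pixels"][y:y+h,x:x+w],None,fx=k,fy=k,interpolation=cv2.INTER_CUBIC)
a=crop(t,230,175,80,120,5); b=crop(t,370,265,50,40,8)
im=np.zeros((600,800,3),np.uint8);im[:600,:400]=a;im[:320,400:800]=b
d=crop(s,245,180,115,80,3.4);im[325:325+d.shape[0],405:405+d.shape[1]]=d
cv2.imwrite("pics/c1.png",im)
hsv=cv2.cvtColor(t["pixels"],cv2.COLOR_BGR2HSV)
def blobs(lo,hi,box,z,name,amin=8):
    m=cv2.inRange(hsv,lo,hi);k=np.zeros_like(m);x,y,w,h=box;k[y:y+h,x:x+w]=m[y:y+h,x:x+w]
    cs,_=cv2.findContours(k,cv2.RETR_EXTERNAL,cv2.CHAIN_APPROX_NONE)
    for q in cs:
        if cv2.contourArea(q)<amin: continue
        (u,v),wh,an=cv2.minAreaRect(q);M=cv2.moments(q);print(name,round(u,1),round(v,1),np.round(wh,1),round(an,1),cv2.contourArea(q),onz(t,u,v,z))
blobs((5,150,120),(20,255,255),(375,270,35,30),30,"orange")
blobs((0,0,0),(180,255,60),(375,270,35,30),30,"black")
blobs((0,150,60),(6,255,255),(240,250,70,50),54,"red")
blobs((100,120,40),(130,255,255),(230,175,80,100),6,"blue")
```

```text
orange 405.5 294.0 [10.  7.] 90.0 22.0 [ 472.  -270.5   30. ]
orange 383.5 283.0 [20. 11.] 90.0 95.0 [ 496.9 -217.8   30. ]
orange 397.1 273.0 [5.3 6.7] 11.3 8.0 [ 522.  -250.3   30. ]
black 397.5 283.5 [13. 11.] 90.0 56.0 [ 496.7 -251.3   30. ]
red 264.3 276.4 [31.6  4.5] 79.9 97.5 [501.2  66.1  54. ]
red 288.4 271.4 [31.6  4.7] 77.5 88.0 [514.8   9.7  54. ]
blue 252.1 249.7 [10.1  3.5] 71.6 17.0 [573.5 104.6   6. ]
blue 290.5 240.5 [15.  5.] 90.0 38.5 [599.3  10.6   6. ]
blue 267.6 223.6 [70.4 42.2] 78.7 1897.5 [640.6  69.3   6. ]
```

View pics/c1.png

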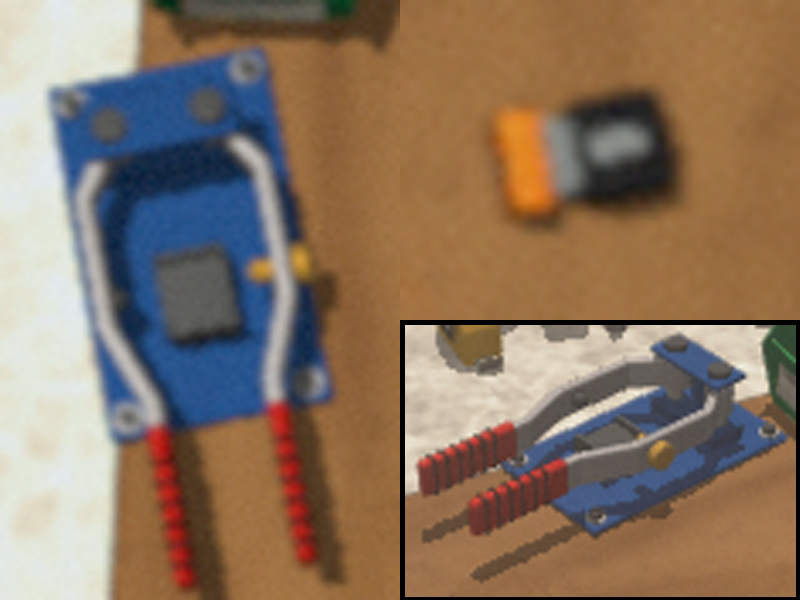

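The crop shows the press pointing away from the robot, the brass screw on its right nose, and the connector's orange end facing +y. The top-view measurements are coarse, so I'll compute the plate yaw and check the wrist camera mounting.

Add to h.py:
```python
def wpose():
    s=robot.state();T=np.eye(4);T[:3,:3]=Rn.from_euler("xyz",s["eef_rot"]).as_matrix();T[:3,3]=s["tool_pos"];return T
def delta(p,yaw=None):
    "shift in tool axes to world TCP p, and turn about tool z so that tool-y axis has world angle yaw (mod pi)"
    T=wpose();d=T[:3,:3].T@(np.array(p)-T[:3,3]);out=[d.round(1).tolist()]
    if yaw is not None:
        a=np.arctan2(T[1,1],T[0,1]);e=(yaw-a+np.pi/2)%np.pi-np.pi/2;out.append(round(-e,3))
    return out
def wonz(c,T,u,v,z):
    K=np.array(c["K"]);x,y=(u-K[0,2])/K[0,0],(v-K[1,2])/K[1,1];r=np.hypot(x,y)+1e-12
    W=T@np.array(c["T_tool_cam"]);d=W[:3,:3]@np.array([np.sin(r)*x/r,np.sin(r)*y/r,np.cos(r)]);o=W[:3,3]
    return (o+d*(z-o[2])/d[2]).round(1)
def wproj(c,T,p):
    W=np.linalg.inv(T@np.array(c["T_tool_cam"]));q=W[:3,:3]@np.array(p)+W[:3,3];a=np.arctan2(np.hypot(q[0],q[1]),q[2]);h=np.hypot(q[0],q[1]);K=np.array(c["K"])
    return np.array([K[0,2]+K[0,0]*a*q[0]/h,K[1,2]+K[1,1]*a*q[1]/h]).round(1)
```

Run:
```python
from h import *
t=robot.camera("top")
P=[onz(t,230+a/5,175+b/5,6) for a,b in((52,90),(268,50),(332,400),(113,440))]
print(P)
for i,j in((3,0),(2,1),(1,0),(2,3)):
    d=P[j]-P[i];print(np.hypot(*d[:2]).round(1),np.arctan2(d[1],d[0]).round(3))
print(np.mean(P,0))
print("cradle",onz(t,230+198/5,175+296/5,30))
w=robot.camera("wrist");print(np.array(w["T_tool_cam"]).round(3),np.array(w["K"]))
print(delta([560,60,300],0.2))
```

```text
[array([717.6, 141.5,   6. ]), array([741.5,  33.7,   6. ]), array([563.3,  -5.3,   6. ]), array([540.3, 101.5,   6. ])]
181.8 0.222
182.4 0.215
110.4 1.789
109.2 1.783
[640.675  67.85    6.   ]
cradle [608.6  60.7  30. ]
[[ 1.00000e-03 -9.63000e-01 -2.71000e-01  6.79950e+01]
 [ 1.00000e+00  1.00000e-03 -1.00000e-03 -2.76000e-01]
 [ 1.00000e-03 -2.71000e-01  9.63000e-01 -1.43121e+02]
 [ 0.00000e+00  0.00000e+00  0.00000e+00  1.00000e+00]] [[371.64829954   0.         315.50864419]
 [  0.         371.64829954 243.71775431]
 [  0.           0.           1.        ]]
[[-530.3, -385.2, -68.8], np.float64(1.134)]
```

Request:
run_rows --moves '[[[85,-41,-28,-1.3,0,0,0.09],[85,-82,-56,-3,0,0,0.18],[85,-123,-84,-4,0,0,0.27],[85,-164,-112,-5,0,0,0.36],[85,-200,-138,-7,0,0,0.45],[85,-235,-162,-8,0,0,0.54],[85,-270,-186,-9,0,0,0.64],[85,-305,-210,-10,0,0,0.74],[85,-340,-234,-11,0,0,0.84],[85,-375,-258,-12,0,0,0.94],[85,-410,-282,-13,0,0,1.03],[85,-440,-303,-14,0,0,1.12]]]'

```text
t: 1.3
tool_pos: [469.6, 184.9, 244.6]
eef_rot: [3.141, 0.0, 1.78]
contact_force: [0.1, 2.2, -0.6]
gripper_width: 85.2
grasp_force: 0.0
```

```bash
python3 -c "
from h import *
print(delta([600,40,250],0.218))"
```

```text
[[-168.9, 97.5, -5.3], np.float64(-0.009)]
```

Request:
run_rows --moves '[[[85,-34,20,0,0,0,0],[85,-68,40,0,0,0,0],[85,-102,60,-2,0,0,0],[85,-135,80,-4,0,0,0],[85,-169,97,-5,0,0,-0.009],[85,-169,97,-5,0,0,-0.009],[85,-169,97,-5,0,0,-0.009],[85,-169,97,-5,0,0,-0.009]]]'

```text
t: 1.97
tool_pos: [599.1, 42.4, 249.1]
eef_rot: [-3.141, -0.0, 1.793]
contact_force: [-0.2, -0.2, 0.2]
gripper_width: 85.5
grasp_force: 0.0
```

Run:
```python
from h import *
T=wpose();w=robot.camera("wrist");np.savez("w1.npz",T=T,px=w["pixels"],Tc=w["T_tool_cam"],K=w["K"])
cv2.imwrite("pics/w1.png",w["pixels"])
```

```text
(no output)
```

View pics/w1.png

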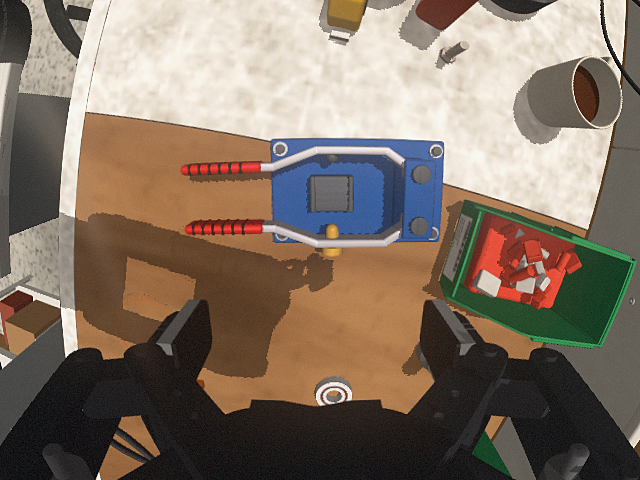

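The wrist view shows the press squarely: cradle centre about (331,194), red grips at (223,169) and (224,228), and plate corners about (272,139), (445,140), (440,242) and (273,243).

Run:
```python
from h import *
z=np.load("w1.npz");T=z["T"];c=dict(K=z["K"],T_tool_cam=z["Tc"]);px=z["px"];hsv=cv2.cvtColor(px,cv2.COLOR_BGR2HSV)
def con(m,box):
    k=np.zeros_like(m);x,y,w,h=box;k[y:y+h,x:x+w]=m[y:y+h,x:x+w];cs,_=cv2.findContours(k,cv2.RETR_EXTERNAL,cv2.CHAIN_APPROX_NONE);return sorted(cs,key=cv2.contourArea)
b=cv2.inRange(hsv,(100,120,40),(130,255,255))
q=con(cv2.morphologyEx(b,cv2.MORPH_CLOSE,np.ones((15,15))),(255,125,205,135))[-1]
B=cv2.boxPoints(cv2.minAreaRect(q));P=np.array([wonz(c,T,u,v,6) for u,v in B]);print(B.round(1).tolist(),P.tolist(),P.mean(0))
for i in range(4):
    d=P[i]-P[i-1];print(np.hypot(*d[:2]).round(1),np.arctan2(d[1],d[0]).round(3))
r=cv2.inRange(hsv,(0,120,50),(7,255,255))|cv2.inRange(hsv,(173,120,50),(180,255,255));r=cv2.morphologyEx(r,cv2.MORPH_CLOSE,np.ones((7,7)))
for y in(150,208):
    q=con(r,(170,y,110,40))[-1];x,yy,w,h=cv2.boundingRect(q);(u,v),wh,an=cv2.minAreaRect(q);print("grip",u,v,wh,an,[wonz(c,T,x,yy+h/2,54),wonz(c,T,x+w,yy+h/2,54),wonz(c,T,u,v,54)])
print("cradle",wonz(c,T,331,194,27))
ex=np.array([np.cos(.218),np.sin(.218),0]);ey=np.array([-ex[1],ex[0],0]);o=np.array([608.6,60.7,0])
for p in((-112,29,54),(-112,-29,54),(80,24,66),(80,-24,66),(0,0,25),(126,56,6),(-59,56,6),(-59,-56,6)): print(p,wproj(c,T,o+ex*p[0]+ey*p[1]+[0,0,p[2]]))
```

```text
[[271.0, 139.0], [443.0, 139.0], [443.0, 242.0], [271.0, 242.0]] [[538.9, 101.9, 6.0], [715.3, 146.0, 6.0], [747.6, 36.4, 6.0], [561.0, -6.0, 6.0]] [640.7    69.575   6.   ]
110.1 1.773
181.8 0.245
114.3 -1.284
191.4 -2.918
grip 220.57774353027344 167.67581176757812 (11.528363227844238, 81.26960754394531) 87.95458984375 [array([463.8,  60.2,  54. ]), array([542. ,  75.1,  54. ]), array([503.6,  67.8,  54. ])]
grip 224.5 226.0 (14.0, 79.0) 90.0 [array([477.6,   4.8,  54. ]), array([555.4,  21.8,  54. ]), array([517. ,  13.9,  54. ])]
cradle [610.8  61.8  27. ]
(-112, 29, 54) [209.3 168.7]
(-112, -29, 54) [212.2 229.2]
(80, 24, 66) [419.  176.1]
(80, -24, 66) [416.  227.9]
(0, 0, 25) [328.5 194.3]
(126, 56, 6) [445.8 143.1]
(-59, 56, 6) [271.1 138.4]
(-59, -56, 6) [272.8 243.1]
```

Both views agree: press origin about (610,61) and yaw 0.22. Next I'll move over the connector.

Request:
run_rows --moves '[[[85,-32,-20,5,0,0,0.02],[85,-65,-40,12,0,0,0.04],[85,-98,-60,20,0,0,0.06],[85,-131,-80,28,0,0,0.08],[85,-164,-100,36,0,0,0.1],[85,-197,-120,44,0,0,0.1],[85,-230,-140,52,0,0,0.1],[85,-259,-159,59,0,0,0.1],[85,-259,-159,59,0,0,0.1],[85,-259,-159,59,0,0,0.1]]]'

```text
t: 2.85
tool_pos: [500.8, -245.7, 190.4]
eef_rot: [-3.141, -0.0, 1.692]
contact_force: [0.3, -0.6, 0.2]
gripper_width: 85.0
grasp_force: 0.0
```

Run:
```python
from h import *
T=wpose();c=w=robot.camera("wrist");px=w["pixels"]
cv2.imwrite("pics/w2.png",px);hsv=cv2.cvtColor(px,cv2.COLOR_BGR2HSV)
m=cv2.inRange(hsv,(8,190,130),(18,255,255));cs,_=cv2.findContours(m,cv2.RETR_EXTERNAL,cv2.CHAIN_APPROX_NONE)
for q in sorted(cs,key=cv2.contourArea)[-3:]:
    r=cv2.minAreaRect(q);B=cv2.boxPoints(r);print(r,[wonz(c,T,u,v,30).tolist() for u,v in B])
```

```text
((313.0, 184.0), (0.0, 0.0), 0.0) [[495.2, -212.8, 30.0], [495.2, -212.8, 30.0], [495.2, -212.8, 30.0], [495.2, -212.8, 30.0]]
((308.0, 201.5), (1.0, 6.0), 90.0) [[490.3, -227.7, 30.0], [495.3, -227.1, 30.0], [495.4, -227.9, 30.0], [490.4, -228.5, 30.0]]
((306.91680908203125, 193.72320556640625), (18.110633850097656, 35.90166473388672), 83.8844985961914) [[475.2, -217.4, 30.0], [503.8, -210.8, 30.0], [507.3, -225.4, 30.0], [478.4, -232.2, 30.0]]
```

View pics/w2.png

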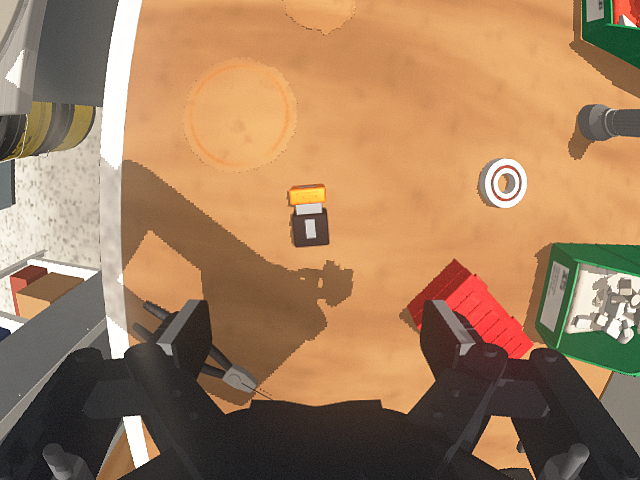

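The wrist view shows the orange cover at (307,194) and the black housing around (311,226). The bit case and cutters are clear of both.

Run:
```python
from h import *
T=wpose();c=robot.camera("wrist");px=c["pixels"]
m=cv2.inRange(px,(0,0,0),(75,60,60));k=np.zeros_like(m);k[195:255,280:340]=m[195:255,280:340]
k=cv2.morphologyEx(k,cv2.MORPH_CLOSE,np.ones((15,15)))
cs,_=cv2.findContours(k,cv2.RETR_EXTERNAL,cv2.CHAIN_APPROX_NONE);q=max(cs,key=cv2.contourArea);r=cv2.minAreaRect(q);P=np.array([wonz(c,T,u,v,30) for u,v in cv2.boxPoints(r)]);print(r,P.tolist(),P.mean(0))
for i in range(4):
    d=P[i]-P[i-1];print(np.hypot(*d[:2]).round(1),np.arctan2(d[1],d[0]).round(3))
for y in(.15,.18,.2):print(delta([497.5,-251,10],y))
```

```text
((325.0, 214.0), (0.0, 0.0), 0.0) [[508.8, -235.7, 30.0], [508.8, -235.7, 30.0], [508.8, -235.7, 30.0], [508.8, -235.7, 30.0]] [ 508.8 -235.7   30. ]
0.0 0.0
0.0 0.0
0.0 0.0
0.0 0.0
[[-6.0, -5.2, 181.0], np.float64(-0.026)]
[[-6.0, -5.2, 181.0], np.float64(-0.056)]
[[-6.0, -5.2, 181.0], np.float64(-0.076)]
```

Run:
```python
from h import *
T=wpose();c=robot.camera("wrist");px=c["pixels"]
h=cv2.cvtColor(px,cv2.COLOR_BGR2HSV);print(px[240,300],px[225,322],px[240,345])
m=cv2.inRange(h,(0,0,0),(180,120,110));k=np.zeros_like(m);k[200:255,283:338]=m[200:255,283:338]
cs,_=cv2.findContours(k,cv2.RETR_EXTERNAL,cv2.CHAIN_APPROX_NONE);q=max(cs,key=cv2.contourArea);r=cv2.minAreaRect(q);P=np.array([wonz(c,T,u,v,30) for u,v in cv2.boxPoints(r)]);print(r,P.tolist(),P.mean(0))
for i in range(4):
    d=P[i]-P[i-1];print(np.hypot(*d[:2]).round(1),np.arctan2(d[1],d[0]).round(3))
```

```text
[58 70 88] [64 75 92] [108 168 230]
((308.4034423828125, 230.8413848876953), (31.806421279907227, 35.21128845214844), 85.2363510131836) [[480.1, -241.0, 30.0], [508.9, -234.9, 30.0], [514.7, -261.9, 30.0], [485.3, -268.2, 30.0]] [ 497.25 -251.5    30.  ]
27.7 1.76
29.4 0.209
27.6 -1.359
30.1 -2.93
```

The housing measures 29.7 x 27.7 mm, matching the given size, with its centre at (497.3,-251.5) and yaw 0.21. I'll descend and grasp.

Request:
run_rows --moves '[[[85,-3,-2,30,0,0,-0.04],[85,-6.5,-5,60,0,0,-0.083],[85,-6.5,-5,90,0,0,-0.083],[60,-6.5,-5,120,0,0,-0.083],[60,-6.5,-5,150,0,0,-0.083],[60,-6.5,-5,170,0,0,-0.083],[60,-6.5,-5,182,0,0,-0.083],[60,-6.5,-5,182,0,0,-0.083],[60,-6.5,-5,182,0,0,-0.083]]]'

```text
t: 3.75
tool_pos: [497.9, -252.0, 9.1]
eef_rot: [3.141, 0.0, 1.778]
contact_force: [0.4, 0.9, 0.8]
gripper_width: 60.1
grasp_force: 0.0
```

```bash
python3 -c "
from h import *
print(delta([497.25,-251.5,8],0.209))"
```

```text
[[0.6, -0.6, 1.1], np.float64(-0.002)]
```

Request:
run_rows --moves '[[[20,0,0,0,0,0,0],[20,0,0,0,0,0,0],[20,0,0,0,0,0,0],[20,0,0,0,0,0,0],[20,0,0,0,0,0,0],[20,0,0,0,0,0,0],[20,0,0,0,0,0,0]]]'

```text
t: 4.33
tool_pos: [498.1, -252.9, 10.1]
eef_rot: [3.14, 0.002, 1.777]
contact_force: [-0.5, 1.9, 9.8]
gripper_width: 28.9
grasp_force: 59.9
```

```bash
python3 -c "
from h import *
o=np.array([609.8,61.3,0]);a=.22;ex=np.array([np.cos(a),np.sin(a),0]);ey=np.array([-ex[1],ex[0],0])
print(delta(o-7.5*ey+[0,0,120],a))"
```

```text
[[277.1, 173.9, -110.1], np.float64(-0.014)]
```

Gripped at 28.9 mm. Next I'll lift and carry it over the press.

Request:
run_rows --moves '[[[20,0,0,-20,0,0,0],[20,0,0,-50,0,0,0],[20,0,0,-80,0,0,0],[20,30,19,-105,0,0,0],[20,60,38,-110,0,0,0],[20,94,58,-110,0,0,0],[20,128,80,-110,0,0,0],[20,162,102,-110,0,0,-0.014],[20,196,124,-110,0,0,-0.014],[20,230,146,-110,0,0,-0.014],[20,260,163,-110,0,0,-0.014],[20,277,174,-110,0,0,-0.014]]]'

```text
t: 5.33
tool_pos: [611.7, 57.7, 119.3]
eef_rot: [3.14, -0.0, 1.793]
contact_force: [0.7, -0.6, -0.9]
gripper_width: 28.7
grasp_force: 59.7
```

Request:
run_rows --moves '[[[20,0,0,0,0,0,0],[20,0,0,0,0,0,0],[20,0,0,0,0,0,0]]]'

```text
t: 5.58
tool_pos: [611.0, 53.9, 118.8]
eef_rot: [3.141, 0.0, 1.791]
contact_force: [-0.4, -0.6, -1.4]
gripper_width: 28.8
grasp_force: 59.8
```

Run:
```python
from h import *
o=np.array([609.8,61.3,0]);a=.22;ex=np.array([np.cos(a),np.sin(a),0]);ey=np.array([-ex[1],ex[0],0])
print(delta(o-7.5*ey+[0,0,120],a))
T=wpose();c=robot.camera("wrist");px=c["pixels"];t=robot.camera("top")["pixels"];s=robot.camera("side")["pixels"]
im=np.zeros((600,800,3),np.uint8);im[:480,:640]=px
im[:300,560:800]=cv2.resize(t[175:275,230:310],None,fx=3,fy=3)
im[330:600,400:800]=cv2.resize(s[150:285,220:420],None,fx=2,fy=2)
cv2.imwrite("pics/w3.png",im)
```

```text
[[-0.0, 0.5, -1.2], np.float64(0.0)]
```

View pics/w3.png

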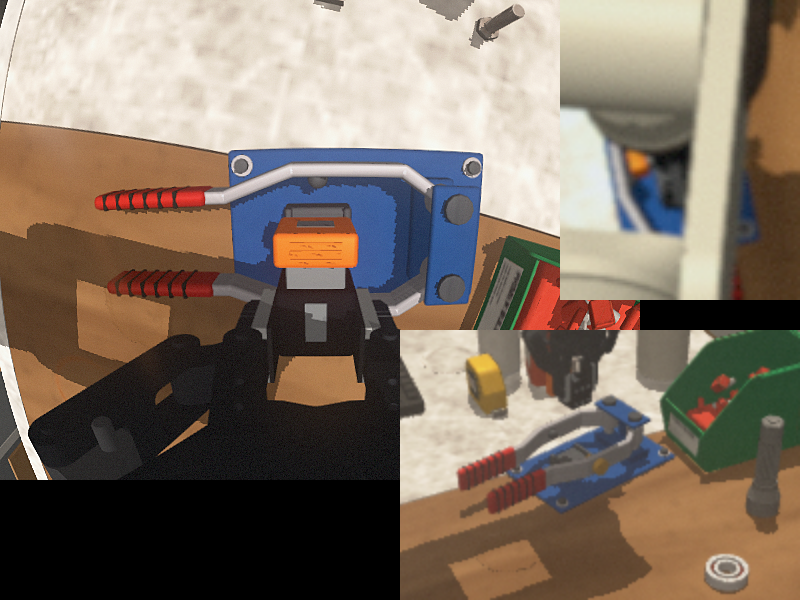

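The connector is held level, cover towards the left nose. The hinge caps show at about (458,208) and (452,289), and the cradle's far edge at about (318,206). I'll check these against the press pose.

Run:
```python
from h import *
T=wpose();c=robot.camera("wrist");px=c["pixels"]
for a,oo in((.22,(609.8,61.3)),(.22,(608.6,60.7))):
    o=np.array([*oo,0]);ex=np.array([np.cos(a),np.sin(a),0]);ey=np.array([-ex[1],ex[0],0])
    for p in((80,24,66),(80,-24,66),(-16.5,18,30),(16.5,18,30)): print(p,wproj(c,T,o+ex*p[0]+ey*p[1]+[0,0,p[2]]))
    for u,v,z in((458,208,66),(452,289,66)):
        d=wonz(c,T,u,v,z)-o;print((ex@d).round(1),(ey@d).round(1))
ex=T[:3,1];ey=T[:3,0]
# held connector: orange top in the wrist view
h=cv2.cvtColor(px,cv2.COLOR_BGR2HSV);m=cv2.inRange(h,(5,150,90),(20,255,255));k=0*m;k[180:290,250:380]=m[180:290,250:380]
x,y,w,hh=cv2.boundingRect(k);print(x,y,w,hh)
cv2.imwrite("pics/z.png",cv2.resize(px[140:320,200:500],None,fx=2.6,fy=2.6))
```

```text
(80, 24, 66) [458.1 210.6]
(80, -24, 66) [449.8 289.8]
(-16.5, 18, 30) [289.9 208.1]
(16.5, 18, 30) [341.9 208.1]
79.8 25.5
81.4 -23.5
(80, 24, 66) [456.  211.1]
(80, -24, 66) [447.7 290.3]
(-16.5, 18, 30) [287.8 208.6]
(16.5, 18, 30) [339.9 208.5]
81.1 25.8
82.7 -23.2
273 217 85 51
```

View pics/z.png

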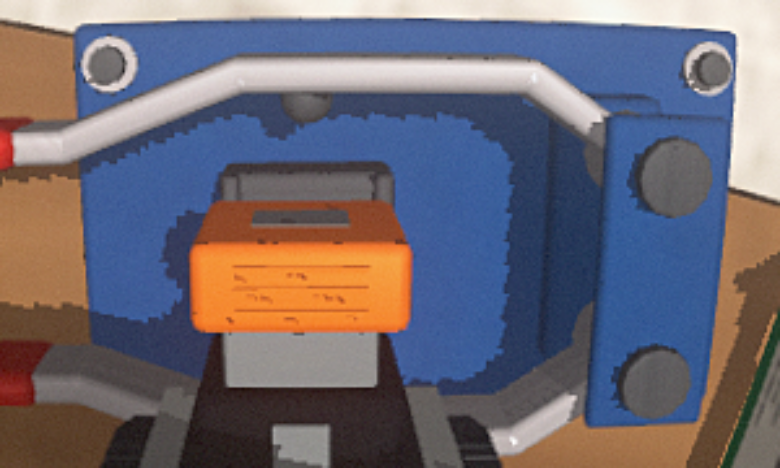

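Run:
```python
from h import *
T=wpose();c=robot.camera("wrist")
for v in(233.1,266.9):
    print((np.linalg.inv(T)@np.append(wonz(c,T,316,v,T[2,3]+20),1)).round(1))
o=np.array([609.8,61.3,0]);a=.22;ex=np.array([np.cos(a),np.sin(a),0]);ey=np.array([-ex[1],ex[0],0]);o=o+1.4*ex+1.5*ey;print(o)
print(delta(o-7.5*ey+[0,0,36],a))
```

```text
[ 37.1   0.4 -20.    1. ]
[ 24.8   0.5 -20.    1. ]
[610.83891199  63.06936765   0.        ]
[[2.0, 2.0, 82.7], np.float64(-0.001)]
```

Request:
run_rows --moves '[[[20,1,1.7,20,0,0,0],[20,1,1.7,40,0,0,0],[20,1,1.7,55,0,0,0],[20,1,1.7,65,0,0,0],[20,1,1.7,72,0,0,0],[20,1,1.7,76,0,0,0],[20,1,1.7,79,0,0,0],[20,1,1.7,81,0,0,0],[20,1,1.7,81,0,0,0]]]'

```text
t: 6.58
tool_pos: [612.6, 55.5, 37.6]
eef_rot: [3.141, 0.0, 1.791]
contact_force: [0.1, -0.6, -1.1]
gripper_width: 28.9
grasp_force: 59.8
```

Request:
run_rows --moves '[[[20,0,0,0.7,0,0,0],[20,0,0,1.4,0,0,0],[20,0,0,2,0,0,0],[20,0,0,2,0,0,0]]]'

```text
t: 6.92
tool_pos: [612.5, 55.6, 35.5]
eef_rot: [3.142, 0.0, 1.791]
contact_force: [0.5, 0.3, -0.9]
gripper_width: 29.1
grasp_force: 59.8
```

Request:
run_rows --moves '[[[20,0,0,0.5,0,0,0],[20,0,0,0.5,0,0,0],[20,0,0,0.5,0,0,0]]]'

```text
t: 7.17
tool_pos: [612.6, 55.6, 35.2]
eef_rot: [3.141, 0.0, 1.791]
contact_force: [-1.7, -0.3, 3.7]
gripper_width: 28.5
grasp_force: 60.1
```

It touches down at exactly the expected height. Now I'll release, lift and look.

Request:
run_rows --moves '[[[45,0,0,0,0,0,0],[45,0,0,0,0,0,0],[45,0,0,0,0,0,0],[45,0,0,-5,0,0,0],[45,0,0,-30,0,0,0],[45,0,0,-60,0,0,0],[45,0,0,-90,0,0,0],[45,-20,0,-110,0,0,0],[45,-20,0,-110,0,0,0],[45,-20,0,-110,0,0,0]]]'

```text
t: 8.0
tool_pos: [617.4, 35.4, 146.2]
eef_rot: [3.14, 0.001, 1.79]
contact_force: [0.2, -0.1, -0.8]
gripper_width: 44.7
grasp_force: 0.0
```

Run:
```python
from h import *
T=wpose();c=robot.camera("wrist");px=c["pixels"];np.savez("w4.npz",T=T,px=px,Tc=c["T_tool_cam"],K=c["K"])
cv2.imwrite("pics/w4.png",cv2.resize(px[120:360,160:480],None,fx=2.5,fy=2.5))
s=robot.state();print(T[:3,3])
```

```text
[617.35004598  35.44475985 146.23080634]
```

View pics/w4.png

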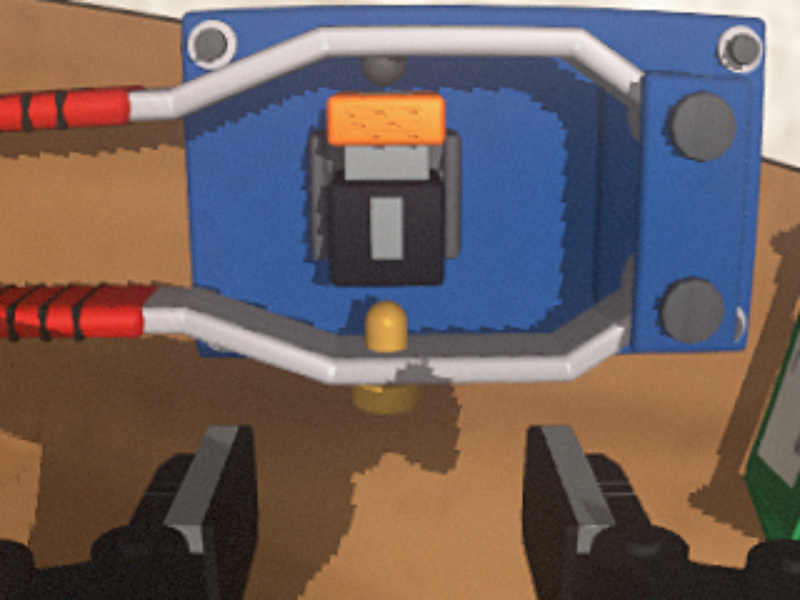

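The connector is seated flat between the fences, with the cover towards the left nose. The screw tip is at crop (386,303) and the housing end at row 285. I'll work out the gaps and the move to the grips.

Run:
```python
from h import *
z=np.load("w4.npz");T=z["T"];c=dict(K=z["K"],T_tool_cam=z["Tc"])
o=np.array([610.84,63.07,0]);a=.22;ex=np.array([np.cos(a),np.sin(a),0]);ey=np.array([-ex[1],ex[0],0])
for n,u,v,h in(("tipR",386,303,40),("tipL",383,82,40),("hous",388,285,55),("coverin",388,145,55),("coverout",388,95,55),("fenceL",325,200,30),("fenceR",445,200,30),("hingeL",704,126,66),("hingeR",692,309,66),("gripL",0,112,54),("gripR",0,312,54)):
    d=wonz(c,T,160+u/2.5,120+v/2.5,h)-o;print(n,(ex@d).round(1),(ey@d).round(1))
for x in(-108,-112):print(delta(o+x*ex+[0,0,110],a+np.pi/2),delta(o+x*ex+[0,0,110],a-np.pi/2),robot.state()["joint_pos"].round(2))
```

```text
tipR 0.2 -28.9
tipL -0.6 32.0
hous 0.7 -19.9
coverin 0.7 16.6
coverout 0.7 29.2
fenceL -17.0 -1.5
fenceR 16.8 -1.5
hingeL 79.4 24.0
hingeR 79.5 -23.4
gripL -102.7 28.0
gripR -107.7 -27.4
[[27.7, -107.8, 34.8], np.float64(1.57)] [[27.7, -107.8, 34.8], np.float64(1.57)] [-0.07  0.28  1.46 -0.    1.4  -0.29]
[[27.7, -111.8, 34.8], np.float64(1.57)] [[27.7, -111.8, 34.8], np.float64(1.57)] [-0.07  0.28  1.46 -0.    1.4  -0.29]
```

The gaps check out against the geometry: nose gap about 61 mm, so contact should come near 42 mm opening, the peak near 38 and the click by about 34. Next I'll move over the grips with a quarter turn.

Request:
run_rows --moves '[[[85,3,-10,0,0,0,0.12],[85,6,-20,0,0,0,0.24],[85,9,-30,0,0,0,0.36],[85,12,-40,0,0,0,0.48],[85,15,-50,0,0,0,0.6],[85,18,-60,0,0,0,0.72],[85,20,-70,0,0,0,0.84],[85,22,-80,0,0,0,0.96],[85,24,-90,0,0,0,1.08],[85,26,-100,0,0,0,1.2],[85,28,-110,0,0,0,1.32],[85,28,-110,0,0,0,1.44]]]'

```text
t: 9.05
tool_pos: [501.3, 39.9, 143.7]
eef_rot: [-3.141, 0.002, 0.345]
contact_force: [0.9, 0.3, 0.2]
gripper_width: 84.7
grasp_force: 0.0
```

Request:
run_rows --moves '[[[85,0,0,10,0,0,0.1],[85,0,0,20,0,0,0.13],[85,0,0,30,0,0,0.13],[85,0,0,30,0,0,0.13],[85,0,0,30,0,0,0.13]]]'

```text
t: 9.47
tool_pos: [502.8, 39.6, 114.0]
eef_rot: [-3.141, 0.002, 0.223]
contact_force: [-0.2, -0.3, 0.4]
gripper_width: 85.0
grasp_force: 0.0
```

Run:
```python
from h import *
o=np.array([610.84,63.07,0]);a=.22;ex=np.array([np.cos(a),np.sin(a),0]);ey=np.array([-ex[1],ex[0],0])
print(delta(o-111*ex+[0,0,14],a+np.pi/2))
T=wpose();c=robot.camera("wrist");h=cv2.cvtColor(c["pixels"],cv2.COLOR_BGR2HSV)
cv2.imwrite("pics/w5.png",c["pixels"])
```

```text
[[-0.2, 0.7, 100.0], np.float64(0.003)]
```

View pics/w5.png

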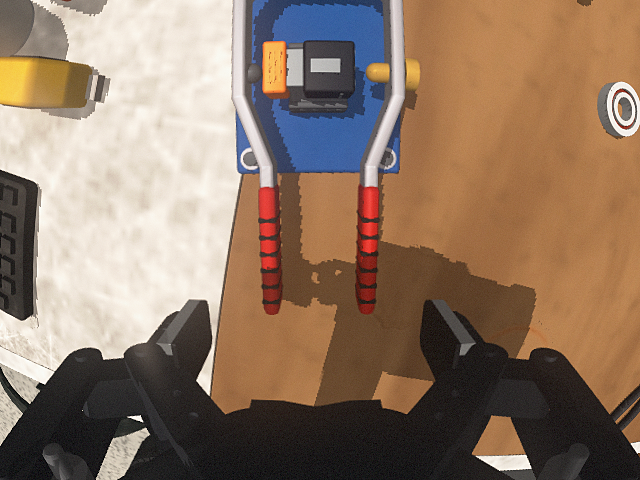

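The open fingers straddle both grips symmetrically (grips at columns 271 and 368, fingers at 208 and 424). I'll descend.

Request:
run_rows --moves '[[[85,0,1,25,0,0,0],[85,0,1,50,0,0,0],[85,0,1,70,0,0,0],[85,0,1,85,0,0,0],[85,0,1,95,0,0,0],[85,0,1,100,0,0,0],[85,0,1,100,0,0,0],[85,0,1,100,0,0,0]]]'

```text
t: 10.18
tool_pos: [504.0, 38.3, 15.6]
eef_rot: [3.141, -0.001, 0.221]
contact_force: [-0.3, -0.1, 0.4]
gripper_width: 84.9
grasp_force: 0.0
```

Request:
run_rows --moves '[[[80,0,0,0,0,0,0],[76,0,0,0,0,0,0],[73,0,0,0,0,0,0],[71,0,0,0,0,0,0],[70,0,0,0,0,0,0],[69,0,0,0,0,0,0],[68,0,0,0,0,0,0],[67,0,0,0,0,0,0],[66,0,0,0,0,0,0],[65,0,0,0,0,0,0],[64,0,0,0,0,0,0],[64,0,0,0,0,0,0]]]'

```text
t: 11.18
tool_pos: [503.7, 38.4, 15.0]
eef_rot: [3.141, -0.0, 0.221]
contact_force: [-0.0, -0.5, 3.3]
gripper_width: 64.0
grasp_force: 2.3
```

Grasp force is 2.3 N, which is the springs. I'll close slowly in short commands.

Request:
run_rows --moves '[[[63,0,0,0,0,0,0],[62,0,0,0,0,0,0],[61,0,0,0,0,0,0],[60,0,0,0,0,0,0],[59,0,0,0,0,0,0],[58,0,0,0,0,0,0],[57,0,0,0,0,0,0],[56,0,0,0,0,0,0],[55,0,0,0,0,0,0],[54,0,0,0,0,0,0],[53,0,0,0,0,0,0],[52,0,0,0,0,0,0]]]'

```text
t: 12.18
tool_pos: [503.6, 38.3, 14.9]
eef_rot: [3.141, 0.0, 0.221]
contact_force: [0.3, 1.0, 3.8]
gripper_width: 51.9
grasp_force: 2.7
```

Request:
run_rows --moves '[[[51,0,0,0,0,0,0],[50,0,0,0,0,0,0],[49,0,0,0,0,0,0],[48,0,0,0,0,0,0],[47.5,0,0,0,0,0,0],[47,0,0,0,0,0,0],[46.5,0,0,0,0,0,0],[46,0,0,0,0,0,0],[46,0,0,0,0,0,0]]]'

```text
t: 12.93
tool_pos: [503.6, 38.4, 15.0]
eef_rot: [3.141, 0.0, 0.221]
contact_force: [-0.6, 0.4, 5.5]
gripper_width: 46.3
grasp_force: 3.6
```

Request:
run_rows --moves '[[[45.5,0,0,0,0,0,0],[45,0,0,0,0,0,0],[45,0,0,0,0,0,0]]]'

```text
t: 13.18
tool_pos: [503.6, 38.3, 15.0]
eef_rot: [3.141, 0.0, 0.221]
contact_force: [-1.3, -0.1, 5.4]
gripper_width: 45.1
grasp_force: 4.9
```

Request:
run_rows --moves '[[[44.5,0,0,0,0,0,0],[44,0,0,0,0,0,0],[44,0,0,0,0,0,0]]]'

```text
t: 13.43
tool_pos: [503.6, 38.3, 15.1]
eef_rot: [3.141, -0.0, 0.221]
contact_force: [-2.2, 0.6, 7.6]
gripper_width: 44.1
grasp_force: 6.3
```

Request:
run_rows --moves '[[[43.5,0,0,0,0,0,0],[43,0,0,0,0,0,0],[43,0,0,0,0,0,0]]]'

```text
t: 13.68
tool_pos: [503.7, 38.3, 15.2]
eef_rot: [3.141, -0.0, 0.221]
contact_force: [-3.0, 0.4, 9.8]
gripper_width: 42.9
grasp_force: 7.7
```

Request:
run_rows --moves '[[[42.7,0,0,0,0,0,0],[42.5,0,0,0,0,0,0],[42.5,0,0,0,0,0,0]]]'

```text
t: 13.93
tool_pos: [503.7, 38.3, 15.3]
eef_rot: [3.141, -0.0, 0.221]
contact_force: [-3.5, 0.2, 10.1]
gripper_width: 42.5
grasp_force: 8.3
```

Request:
run_rows --moves '[[[42.2,0,0,0,0,0,0],[42,0,0,0,0,0,0],[42,0,0,0,0,0,0]]]'

```text
t: 14.18
tool_pos: [503.7, 38.3, 15.3]
eef_rot: [3.141, -0.0, 0.221]
contact_force: [-3.9, -2.1, 11.6]
gripper_width: 42.0
grasp_force: 8.7
```

Request:
run_rows --moves '[[[41.7,0,0,0,0,0,0],[41.5,0,0,0,0,0,0],[41.5,0,0,0,0,0,0]]]'

```text
t: 14.43
tool_pos: [503.7, 38.3, 15.4]
eef_rot: [3.141, -0.0, 0.221]
contact_force: [-4.2, -1.4, 11.4]
gripper_width: 41.5
grasp_force: 9.0
```

Request:
run_rows --moves '[[[41.2,0,0,0,0,0,0],[41,0,0,0,0,0,0],[41,0,0,0,0,0,0]]]'

```text
t: 14.68
tool_pos: [503.7, 38.3, 15.4]
eef_rot: [3.141, -0.0, 0.221]
contact_force: [-3.5, -1.2, 11.8]
gripper_width: 41.1
grasp_force: 8.9
```

Request:
run_rows --moves '[[[40.7,0,0,0,0,0,0],[40.5,0,0,0,0,0,0],[40.5,0,0,0,0,0,0]]]'

```text
t: 14.93
tool_pos: [503.8, 38.3, 15.4]
eef_rot: [3.141, -0.0, 0.221]
contact_force: [-2.9, -0.2, 10.7]
gripper_width: 40.8
grasp_force: 8.4
```

Request:
run_rows --moves '[[[40.2,0,0,0,0,0,0],[40,0,0,0,0,0,0],[40,0,0,0,0,0,0]]]'

```text
t: 15.18
tool_pos: [503.8, 38.3, 15.3]
eef_rot: [3.141, -0.0, 0.221]
contact_force: [-2.5, -0.0, 9.8]
gripper_width: 40.0
grasp_force: 7.0
```

The peak came at about 41.4 mm and the force is now falling. I'll keep going gently until only the spring force is left.

Request:
run_rows --moves '[[[39.7,0,0,0,0,0,0],[39.5,0,0,0,0,0,0],[39.5,0,0,0,0,0,0]]]'

```text
t: 15.43
tool_pos: [503.7, 38.4, 15.0]
eef_rot: [3.141, -0.0, 0.221]
contact_force: [0.6, 0.3, 4.1]
gripper_width: 39.8
grasp_force: 2.7
```

Request:
run_rows --moves '[[[39.2,0,0,0,0,0,0],[39,0,0,0,0,0,0],[39,0,0,0,0,0,0]]]'

```text
t: 15.68
tool_pos: [503.7, 38.4, 14.9]
eef_rot: [3.141, -0.0, 0.221]
contact_force: [1.1, 0.1, 3.3]
gripper_width: 38.7
grasp_force: 2.7
```

The cover clicked: force dropped from 7 N to the springs' 2.7 N. I'll open, rise, and check for the cover.

Request:
run_rows --moves '[[[42,0,0,0,0,0,0],[46,0,0,0,0,0,0],[50,0,0,0,0,0,0],[54,0,0,0,0,0,0],[58,0,0,0,0,0,0],[62,0,0,0,0,0,0],[66,0,0,0,0,0,0],[70,0,0,0,0,0,0],[76,0,0,0,0,0,0],[85,0,0,0,0,0,0],[85,0,0,0,0,0,0],[85,0,0,0,0,0,0]]]'

```text
t: 16.68
tool_pos: [503.7, 38.4, 15.1]
eef_rot: [3.141, -0.0, 0.221]
contact_force: [0.8, 0.5, 0.4]
gripper_width: 84.9
grasp_force: 0.0
```

Request:
run_rows --moves '[[[85,0,0,-20,0,0,0],[85,0,0,-50,0,0,0],[85,0,0,-80,0,0,0],[85,0,0,-115,0,0,0],[85,0,0,-130,0,0,0],[85,0,0,-130,0,0,0],[85,0,0,-130,0,0,0]]]'

```text
t: 17.27
tool_pos: [503.9, 38.4, 145.5]
eef_rot: [3.141, -0.002, 0.221]
contact_force: [0.4, 0.1, -0.3]
gripper_width: 85.1
grasp_force: 0.0
```

Run:
```python
from h import *
T=wpose();c=robot.camera("wrist");px=c["pixels"];print(T[:3,3])
o=np.array([610.84,63.07,0]);a=.22;ex=np.array([np.cos(a),np.sin(a),0]);ey=np.array([-ex[1],ex[0],0])
p=wproj(c,T,o+[0,0,55]).astype(int);print(p)
y0,x0=max(p[1]-60,0),p[0]-80;print(x0,y0)
cv2.imwrite("pics/w6.png",cv2.resize(px[y0:y0+120,x0:x0+160],None,fx=5,fy=5,interpolation=cv2.INTER_CUBIC))
```

```text
[503.87816329  38.36192936 145.51638164]
[313  77]
233 17
```

View pics/w6.png

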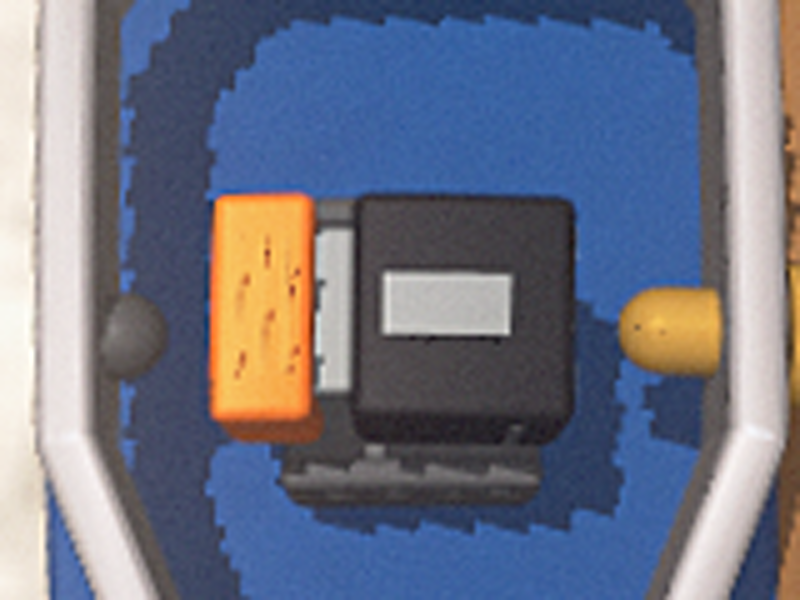

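The connector lies flat between the fences and the handles are open. The gap is visibly smaller, but a quick reading gives 5.6 mm where 4.5 is expected, so I'll measure it at sub-pixel accuracy before handing in.

Create gap.py:
```python
from h import *
def edges(px,r0,r1,c0,c1,thr=None):
    h=cv2.resize(px[r0:r1,c0:c1].astype(np.float32).mean(0,keepdims=True),None,fx=10,fy=1,interpolation=cv2.INTER_LINEAR)[0]
    g=np.abs(np.diff(cv2.GaussianBlur(h,(1,9),2),axis=0)).sum(1)
    from scipy.signal import find_peaks
    p,_=find_peaks(g,height=g.max()*.15,distance=12);return [(round(c0+(i+1)/10-.5,1),int(g[i])) for i in p]
if __name__=="__main__":
    T=wpose();a=robot.camera("wrist")
    print(edges(a["pixels"],64,72,265,362));print(edges(a["pixels"],85,96,265,362))
    old=cv2.imread("pics/w5.png");print("w5",edges(old,50,58,250,365));print("w5",edges(old,75,85,250,365))
    for n,d in(("new",64),):
        pass
    W=np.array(a["T_tool_cam"])
    o=np.array([610.84,63.07,0]);ang=.22;ey=np.array([-np.sin(ang),np.cos(ang),0]);ex=np.array([np.cos(ang),np.sin(ang),0])
    for e,_ in edges(a["pixels"],85,96,265,362): print(e,(ey@(wonz(a,T,e,90,55)-o)).round(2))
```

```bash
python3 gap.py
```

```text
[(np.float64(274.5), 17), (np.float64(276.5), 5), (np.float64(285.5), 8), (np.float64(295.5), 25), (np.float64(303.5), 37), (np.float64(335.5), 9), (np.float64(348.5), 15)]
[(np.float64(274.5), 21), (np.float64(276.5), 6), (np.float64(279.5), 4), (np.float64(281.5), 4), (np.float64(290.5), 4), (np.float64(294.5), 12), (np.float64(296.5), 17), (np.float64(302.5), 22), (np.float64(304.5), 8), (np.float64(348.5), 5), (np.float64(357.5), 5)]
w5 [(np.float64(251.5), 10), (np.float64(253.5), 8), (np.float64(262.5), 24), (np.float64(264.5), 5), (np.float64(268.5), 12), (np.float64(279.5), 7), (np.float64(281.5), 5), (np.float64(285.5), 12), (np.float64(287.5), 15), (np.float64(302.5), 33), (np.float64(304.5), 5), (np.float64(354.5), 17)]
w5 [(np.float64(262.5), 19), (np.float64(264.5), 5), (np.float64(274.5), 4), (np.float64(284.5), 10), (np.float64(286.5), 21), (np.float64(302.5), 22), (np.float64(304.5), 6), (np.float64(352.5), 3), (np.float64(354.5), 9), (np.float64(362.5), 4)]
274.5 24.04
276.5 22.83
279.5 20.98
281.5 19.77
290.5 14.16
294.5 11.71
296.5 10.47
302.5 6.79
304.5 5.57
348.5 -21.55
357.5 -27.12
```

Sub-pixel, the gap is about 4.7 mm (8.9 mm before), so the cover was pushed on about 4.2 ± 0.4 mm. That fits its rest at the first click. The force drop agrees, and the noses only travelled about 2.6 mm, too little to over-press it. I'll hand it in.

```bash
python3 -c "
from rig import robot
print(robot.sign_off())"
```

```text
the job is handed in; nothing more can be done
None
```

I handed the job in: the connector lies flat in the cradle with its cover clicked once (about 4.2 ± 0.4 mm by camera, 4–5 mm needed), the handles are open and the arm is clear, but sign-off returned no verdict.

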